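Unscrew a gear housing's filler cap

ROBOT

A 6-joint arm with a two-finger parallel gripper is mounted at the origin on the work surface. World frame = base frame: x ahead of the robot, y to its left, z up, the work surface at z = 0. Lengths are in m, angles in degrees, forces in N, time in s.
With the tool pointing down it reaches from about 0.35 to 0.775 m from the base axis. Payload 7.3 kg.
Tool frame: the origin (TCP) lies midway between the tips of the shut fingers; the grasp point (between the pads) lies 19 mm behind it; z points along the fingers, y is the line along which they close (so a half turn about z gives the same grasp; the last joint's range is limited). The gripper opens to 92 mm and grips with 3 to 60 N. Pads are 19 mm wide; open, the fingers measure 130 mm over their backs; the gripper's body (75 mm by 190 mm) begins 47 mm behind the grasp point.
Start: joints at [57.41, 19.595, 87.324, -0, 73.075, -8.365], TCP at [0.215, 0.479, 0.227] pointing down, gripper open.
Joint ranges: [-145.02, 145.02], [-44.19, 115.74], [2.07, 154.8], [-57.11, 237.11], [16.16, 152.29], [-177.93, 177.93]. Speed limits (degrees/s): [147.25, 147.25, 180, 180, 180, 180].

INTERFACE

Orientations are given as [roll, pitch, yaw] about the fixed x, y, z axes, in that order (R = Rz(yaw) Ry(pitch) Rx(roll)).
In Python, from station import manip gives the robot as it stands.
- The arm moves only by the tool apply_moves, never from a script. Its argument "series" is a list of rows, each an object of numbers: "x", "y", "z": the shift along the tool's x, y, z each as a share of 5 cm, from -1 to 1; "yaw": the turn about the tool's z as a share of 0.15 rad, from -1 to 1; "claw": the finger opening in mm, from 0 to 91.8. In form: [{"x": .., "y": .., "z": .., "yaw": .., "claw": ..}, ...]. A call has 1 to 10 rows; each row shifts and turns the commanded pose from where the row before left it, along the tool's axes as they then stand; what a row does not reach is not made up. A row lasts 1/8 s, in which the tool goes at most 62.5 mm and 10.7 degrees, less where a joint would pass 70% of its speed; a pose out of reach is approached as far as the arm can. A call with a number of a shift or a turn outside -1 to 1 is refused whole. A call with a gripper value outside its range is refused whole. The fingers move at their own pace and stop on an object; "squeeze" is the grip in N (left out, the last holds). Time passes only in rows, so rows that do not move let the fingers close. It gives the time, the measured TCP pose, the force, the opening and the grip force at its end, in the units of the state.
- manip.sense(): the state, without advancing time (a new reading comes with each control period).
- manip.capture(name): name is "side" or "top" or "wrist"; returns (picture, depth): 480x640x3 uint8, red, green, blue; 480x640 float32, m along the optical axis (not along the pixel's ray), 0 where there is no reading.
- manip.calibration(name): a dict with "fx", "fy", "cx", "cy" (pixels), "R" (3x3) and "t" (3): a world point X has camera coordinates R X + t. Camera axes: x right, y down, z forward; pixel columns grow to the right and rows downward; lengths in m; the calibration is good to about 2 mm. A picture is of the moment at which its call begins: read the wrist's pose just before it. calibration takes no time and is no camera call; for the wrist camera it gives the pose at the moment of the call.
- manip.finish_job(): hands the job in; it is judged then, once.
Trained networks look in the newest picture that a camera, given by its name, has taken for a name from the list of things; names that differ only in an ending like _2 or _b are one class to them, and where a whole thing is asked for, a point or a joint stands for the part that bears it (a point fixed in the world has none). Each returns a list of dicts, best first, with "p" (0 to 1); they miss things now and then, are a little off and sometimes report something else, mostly with a low value. They report only what shows in the picture. A call takes as long as a camera call.
- manip.recognise(camera, label): "bbox" ([left, top, right, bottom] in pixels, round what is visible of it).
- manip.silhouettes(camera, label): "mask" (480x640 bool, what is visible of it) and "bbox" ([left, top, right, bottom] in pixels, round what is visible of it).
- manip.spot_point(camera, label): "location" ([column, row] in pixels: a listed point, or the origin of a listed thing).
The state is a dict: "time": time; "joints": joint angles; "joint_velocities": joint speeds; "effort": joint torques, N m; "position": TCP position; "tcp_rot": TCP orientation; "force": force on the tool from outside, world axes, zero at the start; "torque": the same for the moment, N m; "opening": finger opening in m; "gripper_force": force on a finger pad.
Only numpy, scipy, OpenCV 4.12 (cv2) and the standard library are available. Lean on these libraries where they do the work, as an engineer would, in place of code of your own. Each camera call takes 0.05 s, during which the arm holds its last target. There are 200 camera calls.

TASK

Unscrew the orange filler cap from the gear housing, turning it anticlockwise with several grips, and lift it out of the neck. Set it down, do not drop it, upright on its spigot on the floor of the blue tray and let go of it; leave everything else on the bench where it is.

Things in the scene. Friction and masses are not known exactly. Their poses are not given: they have to be found in the camera images.
- cap: orange ribbed round filler cap, 120 g: grip disc 50 mm across, 24 mm high, on a black threaded spigot 33 mm across, 22 mm long. Origin: centre of the spigot's flat underside, z up the axis; the disc spans z = 22 to 46 mm; a white stripe on top points along x. At the start it is screwed down in the neck, underside 21 mm below the rim. It turns stiffly (0.12 N m) and stays where left; anticlockwise from above unscrews it.
- cap_thread (a joint): thread angle in rad: 0 screwed home, grows as the cap is turned anticlockwise seen from above. The cap rises 1 mm per rad, is held down by the thread until about 4.7 rad (3/4 turn), lifts out freely from 5.0 rad on (a hard pull before that may jam it), and meets a stop at 5.3 rad. Follows the cap with up to 0.15 rad of play; keeps its last value once the cap is out.
- neck (a point): centre of the rim of the filler neck, a round aluminium tube 44 mm across that stands 25 mm above the flat cover of the gear housing; its rim is 131 mm above the bench. Its axes are those of the housing, z up. The cap's axis is the neck's axis.
- housing: aluminium gear housing (cover 180 by 140 mm, its top 106 mm above the bench) bolted to a dark steel plate 220 by 180 mm, fixed to the bench. Origin on the bench under its centre; the neck's axis stands at x = 20, y = 15 mm in its frame. Around the neck the cover is flat apart from bolt heads 5 mm high.
- tray_blue: square blue tray, 140 by 140 mm outside, 28 mm high, walls and floor 4 to 5 mm thick, empty, fixed to the bench, to the left or the right of the housing. Origin on the bench under its centre, axes along its sides.
- tray_blue_in (a point): centre of the blue tray's inner floor (top of the floor), axes along the tray's sides, z up
- tray_grey: grey tray of the same size, fixed, on the other side of the housing; it holds the bearing and the pinion and no cap belongs in it
- mallet: rubber mallet with a wooden handle, lying near the far edge of the bench; origin on its underside
- spanner: steel spanner lying near the far edge of the bench; origin on its underside
- driver: red-handled screwdriver lying on the far left part of the bench; origin on its underside
- oil: yellow bottle, 64 mm across, 170 mm tall, standing at the right; origin under its centre
- grease: green can, 76 mm across, 60 mm tall, standing at the left; origin under its centre
- bearing: steel ring bearing, 52 mm across, 15 mm high, lying in the grey tray; origin under its centre
- pinion: dark steel stepped pinion, 40 mm across, 34 mm high, standing in the grey tray; origin under its centre

How it is judged:
By the outcome, as a careful person would: the job done as asked, in the order asked, and still so for the second after the job is handed in, with the robot touching nothing.
It also fails if it takes over 59 s, if anything falls off the work surface, if the arm or the gripper's body presses on something with over 40 N, if the wrist force passes 120 N, or if a joint passes its speed limit or range.

## Working session

There is one attempt and no reset: what is moved stays moved. The work goes in short steps, Python scripts to look and compute and a tool call to move; the robot and the scene stay as the last step left them, time stands still between calls to the robot, and variables do not carry over. Pictures are saved under pics/ and viewed, at most 10 in all, crops included, and the job is handed in when it is done.

Besides the shell and the picture viewer there is one more tool, called as name([rows], argument=value, ...), one row to a line, values as JSON. apply_moves: Moves the arm, as the interface text tells. Shift numbers are shares of 5 cm and turn numbers shares of 0.15 rad, none past 1 either way. Its arguments: {"type":"object","properties":{"series":{"type":"array","items":{"type":"object","properties":{"x":{"type":"number"},"y":{"type":"number"},"z":{"type":"number"},"yaw":{"type":"number"},"claw":{"type":"number"}}}},"squeeze":{"type":"number"}},"required":["series"]}

```bash
mkdir -p pics; cat > h.py <<'E'
from station import manip
import numpy as np, cv2
def unproj(cal,u,v,d):
    p=np.array([(u-cal['cx'])/cal['fx']*d,(v-cal['cy'])/cal['fy']*d,d])
    return np.array(cal['R']).T@(p-np.array(cal['t']))
def at_z(cal,u,v,z):
    R=np.array(cal['R']);c=-R.T@np.array(cal['t'])
    r=R.T@np.array([(u-cal['cx'])/cal['fx'],(v-cal['cy'])/cal['fy'],1])
    return c+r*(z-c[2])/r[2]
def cloud(cal,mask,dep):
    v,u=np.nonzero(mask&(dep>0));d=dep[v,u]
    p=np.c_[(u-cal['cx'])/cal['fx']*d,(v-cal['cy'])/cal['fy']*d,d]
    return (p-np.array(cal['t']))@np.array(cal['R'])
E
python3 - <<'E'
from h import *
s=manip.sense();print({k:np.round(s[k],3) for k in('time','position','tcp_rot','force','opening')})
pic,dep=manip.capture('top');cal=manip.calibration('top')
cv2.imwrite('pics/a.png',pic[:,:,::-1])
for n in('cap','tray_blue'):
    for m in manip.silhouettes('top',n)[:2]:
        P=cloud(cal,m['mask'],dep);print(n,m['p'],m['bbox'],P.mean(0).round(4),P.min(0).round(4),P.max(0).round(4))
        if n=='cap':
            T=P[P[:,2]>np.percentile(P[:,2],60)-.004];(c,r)=cv2.minEnclosingCircle(T[:,:2].astype(np.float32));print('top',T[:,2].mean(),c,r,(T.min(0)+T.max(0))/2)
        else:
            print(cv2.minAreaRect(P[:,:2].astype(np.float32)*1000))
for n,z in(('neck',.131),('tray_blue_in',.005),('cap',.11)):
    for m in manip.spot_point('top',n)[:2]:print(n,m['p'],m['location'],at_z(cal,*m['location'],z).round(4))
pic,dep=manip.capture('side');cv2.imwrite('pics/b.png',pic[:,:,::-1])
E
```

```text
{'time': np.float64(0.0), 'position': array([0.215, 0.478, 0.226]), 'tcp_rot': array([-1.79914e+02, -1.20000e-02,  1.55776e+02]), 'force': array([0.681, 0.261, 0.804]), 'opening': np.float64(0.092)}
cap 0.73 [288.7, 245.4, 309.9, 266.1] [0.5291 0.0394 0.1552] [0.5053 0.0163 0.1004] [0.5536 0.0626 0.1633]
top 0.1564652823073515 (0.5300947427749634, 0.03868971765041351) 0.025188932195305824 [0.52941994 0.03948912 0.15794603]
cap 0.53 [247.1, 121.5, 280.2, 211.4] [0.7761 0.1421 0.0229] [ 0.6697  0.1103 -0.0119] [0.9307 0.196  0.0335]
top 0.025341088068490347 (0.7997018098831177, 0.1419522911310196) 0.13171739876270294 [0.80036098 0.15291582 0.02719302]
tray_blue 0.84 [181.8, 228.7, 235.7, 287.2] [0.5295 0.3004 0.0068] [ 0.454   0.2204 -0.006 ] [0.6043 0.3744 0.0355]
((528.5726318359375, 297.63623046875), (141.04530334472656, 138.26605224609375), 82.24085235595703)
neck 0.8 [305.1, 258.6] [0.5261 0.029  0.131 ]
tray_blue_in 0.96 [211.3, 257.6] [0.5301 0.2938 0.005 ]
cap 0.71 [302.2, 257.1] [0.5313 0.0368 0.11  ]
```

View pics/a.png

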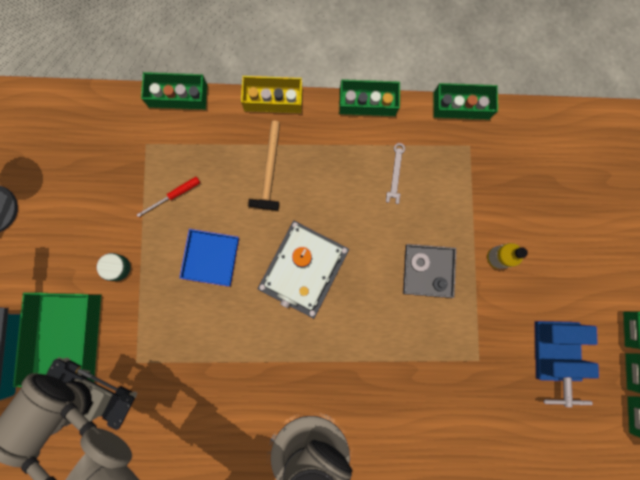

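View pics/b.png

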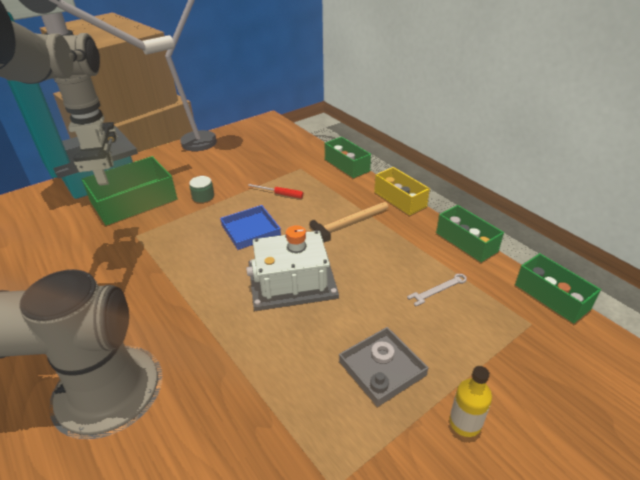

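The top view shows the cap at about (302,257), the blue tray at (210,257) and the housing rotated. In the side view the cap sits on its neck at (296,233), with free space around it. I'll move above the cap first.

apply_moves([
  {"x":-0.936,"y":-0.544,"z":-0.05},
  {"x":-0.936,"y":-0.544,"z":-0.05},
  {"x":-0.936,"y":-0.544,"z":-0.05},
  {"x":-0.936,"y":-0.544,"z":-0.05},
  {"x":-0.936,"y":-0.544,"z":-0.05},
  {"x":-0.936,"y":-0.544,"z":-0.05},
  {"x":-0.936,"y":-0.544,"z":-0.05},
  {"x":-0.936,"y":-0.544,"z":-0.05},
  {"x":-0.936,"y":-0.544,"z":-0.05},
  {"x":-0.936,"y":-0.544,"z":-0.05},
])

```text
schema error: expected keys x, y, z, yaw, claw
```

apply_moves([
  {"yaw":1},
  {"yaw":1},
  {"yaw":1},
  {"yaw":1},
  {"yaw":1},
  {"yaw":1},
  {"yaw":1},
  {"yaw":1},
  {"yaw":1},
  {"yaw":1},
])

```text
schema error: expected keys x, y, z, yaw, claw
```

apply_moves([
  {"yaw":1},
  {"yaw":1},
  {"yaw":1},
  {},
])

```text
schema error: expected keys x, y, z, yaw, claw
```

```bash
python3 - <<'E'
from h import *
s=manip.sense();print({k:np.round(s[k],4) for k in('time','position','tcp_rot','force','joints')})
cal=manip.calibration('wrist');pic,dep=manip.capture('wrist')
cv2.imwrite('pics/c.png',pic[:,:,::-1])
for n in('cap',):
    for m in manip.silhouettes('wrist',n)[:2]:
        P=cloud(cal,m['mask'],dep);T=P[abs(P[:,2]-.156)<.005]
        if len(T): print(n,m['p'],m['bbox'],len(T),T[:,2].mean(),cv2.minEnclosingCircle(T[:,:2].astype(np.float32)),(T.min(0)+T.max(0))/2,T.mean(0),T.max(0)-T.min(0))
for n,z in(('neck',.131),('cap',.11)):
    for m in manip.spot_point('wrist',n)[:2]:print(n,m['p'],m['location'],at_z(cal,*m['location'],z).round(4))
E
```

```text
{'time': np.float64(0.35), 'position': array([0.2154, 0.4787, 0.2266]), 'tcp_rot': array([-1.799814e+02, -1.800000e-03,  1.557759e+02]), 'force': array([ 0.5817,  0.1754, -0.0344]), 'joints': array([ 5.74101e+01,  1.96062e+01,  8.73361e+01, -1.00000e-03,
        7.30764e+01, -8.36550e+00])}
```

View pics/c.png

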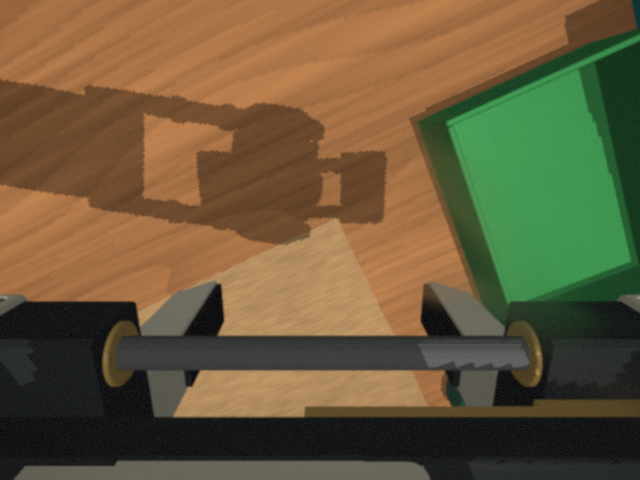

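All keys are required in every row, so nothing has moved yet. The wrist picture shows the bench, the green bin at the right and the fingers near row 330. I'll resend the moves with full rows.

apply_moves([
  {"x":-0.936,"y":-0.544,"z":-0.05,"yaw":0,"claw":91},
  {"x":-0.936,"y":-0.544,"z":-0.05,"yaw":0,"claw":91},
  {"x":-0.936,"y":-0.544,"z":-0.05,"yaw":0,"claw":91},
  {"x":-0.936,"y":-0.544,"z":-0.05,"yaw":0,"claw":91},
  {"x":-0.936,"y":-0.544,"z":-0.05,"yaw":0,"claw":91},
  {"x":-0.936,"y":-0.544,"z":-0.05,"yaw":0,"claw":91},
  {"x":-0.936,"y":-0.544,"z":-0.05,"yaw":0,"claw":91},
  {"x":-0.936,"y":-0.544,"z":-0.05,"yaw":0,"claw":91},
  {"x":-0.936,"y":-0.544,"z":-0.05,"yaw":0,"claw":91},
  {"x":-0.936,"y":-0.544,"z":-0.05,"yaw":0,"claw":91},
])

```text
time: 1.8
position: [0.5315, 0.0371, 0.252]
tcp_rot: [180.0, 0.0, 155.8]
force: [-0.3, 0.3, -0.3]
opening: 0.0908
gripper_force: 0.0
```

apply_moves([
  {"x":0,"y":0,"z":0,"yaw":1,"claw":80},
  {"x":0,"y":0,"z":0,"yaw":1,"claw":80},
  {"x":0,"y":0,"z":0,"yaw":1,"claw":80},
  {"x":0,"y":0,"z":0,"yaw":1,"claw":80},
  {"x":0,"y":0,"z":0,"yaw":1,"claw":80},
  {"x":0,"y":0,"z":0,"yaw":1,"claw":80},
  {"x":0,"y":0,"z":0,"yaw":1,"claw":80},
  {"x":0,"y":0,"z":0,"yaw":1,"claw":80},
  {"x":0,"y":0,"z":0,"yaw":1,"claw":80},
  {"x":0,"y":0,"z":0,"yaw":1,"claw":80},
])

```text
time: 3.05
position: [0.5306, 0.0387, 0.2517]
tcp_rot: [180.0, -0.0, 69.5]
force: [0.2, 0.1, 0.3]
opening: 0.0801
gripper_force: 0.0
```

apply_moves([
  {"x":0,"y":0,"z":0,"yaw":1,"claw":80},
  {"x":0,"y":0,"z":0,"yaw":1,"claw":80},
  {"x":0,"y":0,"z":0,"yaw":1,"claw":80},
  {"x":0,"y":0,"z":0,"yaw":0,"claw":80},
])

```text
time: 3.55
position: [0.5306, 0.0387, 0.2517]
tcp_rot: [-180.0, -0.0, 44.1]
force: [-0.4, -1.0, 1.1]
opening: 0.0801
gripper_force: 0.0
```

```bash
cat > look.py <<'E'
from h import *
import sys
s=manip.sense();print({k:np.round(s[k],4) for k in('time','position','tcp_rot','force','joints')})
cal=manip.calibration('wrist');pic,dep=manip.capture('wrist')
cv2.imwrite('pics/%s.png'%sys.argv[1],pic[:,:,::-1])
for m in manip.silhouettes('wrist','cap')[:2]:
    P=cloud(cal,m['mask'],dep);T=P[abs(P[:,2]-.156)<.01]
    if len(T): print(m['p'],m['bbox'],len(T),T[:,2].mean(),cv2.minEnclosingCircle(T[:,:2].astype(np.float32)),(T.min(0)+T.max(0))/2,T.mean(0),T.max(0)-T.min(0))
for n,z in(('neck',.131),('cap',.11)):
    for m in manip.spot_point('wrist',n)[:2]:print(n,m['p'],m['location'],at_z(cal,*m['location'],z).round(4))
E
python3 look.py d
```

```text
{'time': np.float64(3.55), 'position': array([0.5306, 0.0387, 0.2517]), 'tcp_rot': array([-1.79996e+02, -4.80000e-03,  4.41217e+01]), 'force': array([-0.4362, -0.96  ,  1.0667]), 'joints': array([-4.08780e+00,  1.92778e+01,  8.37559e+01,  6.40000e-03,
        7.69661e+01,  4.17890e+01])}
0.8 [288.7, 199.3, 360.0, 273.3] 3814 0.15466352952016274 ((0.5296005606651306, 0.03901439160108566), 0.02556784264743328) [0.52987818 0.03937354 0.15197297] [0.53097042 0.04030063 0.15466353] [0.05032854 0.04999086 0.01188871]
cap 0.87 [321.5, 222.3] [0.5296 0.0398 0.11  ]
```

View pics/d.png

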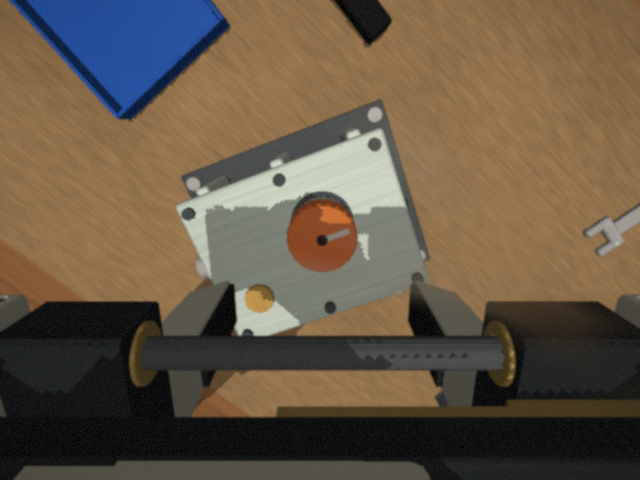

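The wrist view shows the cap centred at about (322,237), its stripe pointing right, with no obstacles beside the neck. Next I descend and grip.

apply_moves([
  {"x":0,"y":-0.02,"z":0.8,"yaw":0,"claw":80},
  {"x":0,"y":0,"z":0.8,"yaw":0,"claw":80},
  {"x":0,"y":0,"z":0.6,"yaw":0,"claw":70},
  {"x":0,"y":0,"z":0.28,"yaw":0,"claw":62},
  {"x":0,"y":0,"z":0,"yaw":0,"claw":56},
  {"x":0,"y":0,"z":0,"yaw":0,"claw":44},
  {"x":0,"y":0,"z":0,"yaw":0,"claw":44},
  {"x":0,"y":0,"z":0,"yaw":0,"claw":44},
], squeeze=40)

```text
time: 4.75
position: [0.5307, 0.0394, 0.1289]
tcp_rot: [179.9, -0.1, 44.1]
force: [0.8, -0.3, 4.1]
opening: 0.0492
gripper_force: 40.0
```

apply_moves([
  {"x":0,"y":0,"z":-0.003,"yaw":-1,"claw":40},
  {"x":0,"y":0,"z":-0.003,"yaw":-1,"claw":40},
  {"x":0,"y":0,"z":-0.003,"yaw":-1,"claw":40},
  {"x":0,"y":0,"z":-0.003,"yaw":-1,"claw":40},
  {"x":0,"y":0,"z":-0.003,"yaw":-1,"claw":40},
  {"x":0,"y":0,"z":-0.003,"yaw":-1,"claw":40},
])

```text
time: 5.5
position: [0.5305, 0.0395, 0.1297]
tcp_rot: [179.9, 0.0, 95.9]
force: [-0.0, 0.5, 4.3]
opening: 0.0493
gripper_force: 40.0
```

```bash
python3 look.py e; python3 -c "
from station import manip
print(manip.sense()['torque'])"
```

```text
{'time': np.float64(5.5), 'position': array([0.5305, 0.0395, 0.1297]), 'tcp_rot': array([1.798863e+02, 4.200000e-03, 9.588190e+01]), 'force': array([-0.0073,  0.5472,  4.3468]), 'joints': array([-4.01180e+00,  2.58538e+01,  9.42595e+01,  1.79000e-02,
        5.97739e+01, -9.90260e+00])}
0.93 [262.9, 255.0, 383.8, 389.2] 7834 0.15486940445323777 ((0.5296576619148254, 0.03977992758154869), 0.025571152567863464) [0.52898748 0.03980422 0.15181682] [0.52861622 0.04780826 0.1548694 ] [0.04932202 0.0508814  0.01162458]
cap 0.66 [317.8, 285.9] [0.5272 0.0392 0.11  ]
[-0.0746054   0.20663826 -0.00135298]
```

View pics/e.png

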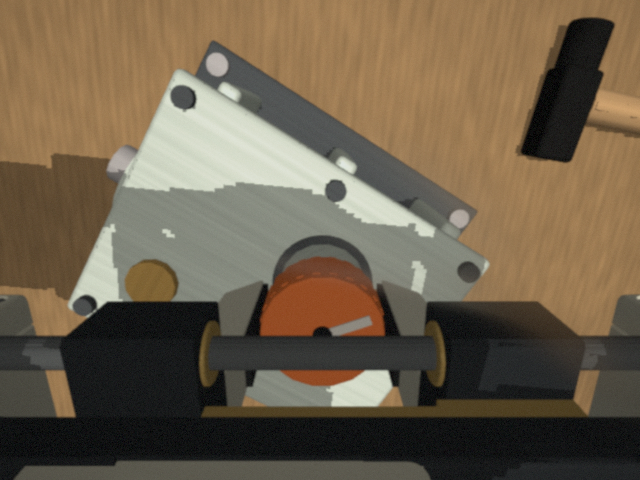

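The stripe holds the same angle relative to the fingers (about 15°, at (345,327)), so the cap turned with the gripper and did not slip. I'll continue.

apply_moves([
  {"x":0,"y":0,"z":-0.003,"yaw":-1,"claw":40},
  {"x":0,"y":0,"z":-0.003,"yaw":-1,"claw":40},
  {"x":0,"y":0,"z":-0.003,"yaw":-1,"claw":40},
  {"x":0,"y":0,"z":-0.003,"yaw":-1,"claw":40},
  {"x":0,"y":0,"z":-0.003,"yaw":-1,"claw":40},
  {"x":0,"y":0,"z":-0.003,"yaw":-1,"claw":40},
  {"x":0,"y":0,"z":0,"yaw":0,"claw":40},
  {"x":0,"y":0,"z":0,"yaw":0,"claw":64},
  {"x":0,"y":0,"z":0,"yaw":0,"claw":64},
  {"x":0,"y":0,"z":0,"yaw":0,"claw":64},
])

```text
time: 6.95
position: [0.5298, 0.0395, 0.1293]
tcp_rot: [-180.0, -0.0, 147.1]
force: [-1.5, 0.4, 0.8]
opening: 0.0638
gripper_force: 0.0
```

apply_moves([
  {"x":0,"y":0,"z":0,"yaw":1,"claw":64},
  {"x":0,"y":0,"z":0,"yaw":1,"claw":64},
  {"x":0,"y":0,"z":0,"yaw":1,"claw":64},
  {"x":0,"y":0,"z":0,"yaw":1,"claw":64},
  {"x":0,"y":0,"z":0,"yaw":1,"claw":64},
  {"x":0,"y":0,"z":0,"yaw":1,"claw":64},
  {"x":0,"y":0,"z":0,"yaw":1,"claw":64},
  {"x":0,"y":0,"z":0,"yaw":1,"claw":64},
  {"x":0,"y":0,"z":0,"yaw":1,"claw":64},
  {"x":0,"y":0,"z":0,"yaw":1,"claw":64},
])

```text
time: 8.2
position: [0.5298, 0.0395, 0.1293]
tcp_rot: [-180.0, 0.0, 60.9]
force: [0.8, -0.7, -0.4]
opening: 0.0642
gripper_force: 0.0
```

apply_moves([
  {"x":0,"y":0,"z":0,"yaw":1,"claw":64},
  {"x":0,"y":0,"z":0,"yaw":1,"claw":64},
  {"x":0,"y":0,"z":0,"yaw":0,"claw":64},
])

```text
time: 8.57
position: [0.5298, 0.0394, 0.1294]
tcp_rot: [-180.0, 0.0, 44.1]
force: [-0.7, 0.9, 0.4]
opening: 0.0637
gripper_force: 0.0
```

```bash
python3 look.py f
```

```text
{'time': np.float64(8.575), 'position': array([0.5298, 0.0394, 0.1294]), 'tcp_rot': array([-1.799858e+02,  9.600000e-03,  4.410720e+01]), 'force': array([-0.719 ,  0.8536,  0.3743]), 'joints': array([-4.01110e+00,  2.58825e+01,  9.42680e+01,  2.70000e-03,
        5.98665e+01,  4.18803e+01])}
0.72 [259.4, 254.0, 390.1, 390.9] 8133 0.15584849274432183 ((0.5301032662391663, 0.03934720903635025), 0.025661516934633255) [0.53004431 0.03953622 0.15256641] [0.53572393 0.04508511 0.15584849] [0.05029197 0.05018657 0.01312587]
cap 0.96 [323.4, 285.1] [0.5294 0.0393 0.11  ]
```

View pics/f.png

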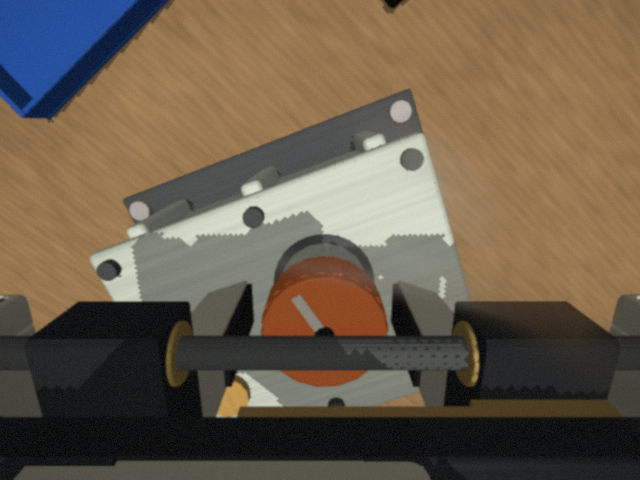

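The stripe now points to (297,298), about 105° further round, so the cap has turned about 1.8 rad as expected. Second grip.

apply_moves([
  {"x":0,"y":0,"z":0,"yaw":0,"claw":44},
  {"x":0,"y":0,"z":0,"yaw":0,"claw":40},
  {"x":0,"y":0,"z":0,"yaw":0,"claw":40},
  {"x":0,"y":0,"z":-0.003,"yaw":-1,"claw":40},
  {"x":0,"y":0,"z":-0.003,"yaw":-1,"claw":40},
  {"x":0,"y":0,"z":-0.003,"yaw":-1,"claw":40},
  {"x":0,"y":0,"z":-0.003,"yaw":-1,"claw":40},
  {"x":0,"y":0,"z":-0.003,"yaw":-1,"claw":40},
  {"x":0,"y":0,"z":-0.003,"yaw":-1,"claw":40},
])

```text
time: 9.9
position: [0.5303, 0.039, 0.1305]
tcp_rot: [180.0, 0.0, 95.9]
force: [1.2, -1.4, -0.8]
opening: 0.0491
gripper_force: 40.0
```

apply_moves([
  {"x":0,"y":0,"z":-0.003,"yaw":-1,"claw":40},
  {"x":0,"y":0,"z":-0.003,"yaw":-1,"claw":40},
  {"x":0,"y":0,"z":-0.003,"yaw":-1,"claw":40},
  {"x":0,"y":0,"z":-0.003,"yaw":-1,"claw":40},
  {"x":0,"y":0,"z":-0.003,"yaw":-1,"claw":40},
  {"x":0,"y":0,"z":-0.003,"yaw":-1,"claw":40},
  {"x":0,"y":0,"z":0,"yaw":0,"claw":40},
  {"x":0,"y":0,"z":0,"yaw":0,"claw":64},
  {"x":0,"y":0,"z":0,"yaw":0,"claw":64},
  {"x":0,"y":0,"z":0,"yaw":0,"claw":64},
])

```text
time: 11.15
position: [0.5297, 0.0397, 0.1312]
tcp_rot: [180.0, -0.0, 147.1]
force: [-0.7, -0.4, -0.2]
opening: 0.0636
gripper_force: 0.0
```

apply_moves([
  {"x":0,"y":0,"z":0,"yaw":1,"claw":64},
  {"x":0,"y":0,"z":0,"yaw":1,"claw":64},
  {"x":0,"y":0,"z":0,"yaw":1,"claw":64},
  {"x":0,"y":0,"z":0,"yaw":1,"claw":64},
  {"x":0,"y":0,"z":0,"yaw":1,"claw":64},
  {"x":0,"y":0,"z":0,"yaw":1,"claw":64},
  {"x":0,"y":0,"z":0,"yaw":1,"claw":64},
  {"x":0,"y":0,"z":0,"yaw":1,"claw":64},
  {"x":0,"y":0,"z":0,"yaw":1,"claw":64},
  {"x":0,"y":0,"z":0,"yaw":1,"claw":64},
])

```text
time: 12.4
position: [0.5297, 0.0396, 0.1313]
tcp_rot: [-180.0, -0.0, 60.9]
force: [-0.3, 0.3, -0.3]
opening: 0.0637
gripper_force: 0.0
```

apply_moves([
  {"x":0,"y":0,"z":0,"yaw":1,"claw":64},
  {"x":0,"y":0,"z":0,"yaw":1,"claw":64},
  {"x":0,"y":0,"z":0,"yaw":0,"claw":64},
])

```text
time: 12.78
position: [0.5298, 0.0396, 0.1313]
tcp_rot: [-180.0, -0.0, 44.1]
force: [-0.8, -0.0, -0.5]
opening: 0.0643
gripper_force: 0.0
```

```bash
python3 look.py g
```

```text
{'time': np.float64(12.775), 'position': array([0.5298, 0.0396, 0.1313]), 'tcp_rot': array([-1.799851e+02, -2.900000e-03,  4.410580e+01]), 'force': array([-0.8289, -0.0418, -0.4756]), 'joints': array([-4.00450e+00,  2.57448e+01,  9.41455e+01,  1.40000e-02,
        6.01189e+01,  4.18827e+01])}
0.88 [259.4, 255.7, 389.8, 387.4] 8219 0.15739153518951923 ((0.529881477355957, 0.03939570114016533), 0.025571944192051888) [0.5299769  0.03994159 0.15333515] [0.53584304 0.04536856 0.15739154] [0.05016452 0.04955808 0.01463216]
cap 0.97 [324.6, 282.9] [0.5301 0.0393 0.11  ]
```

View pics/g.png

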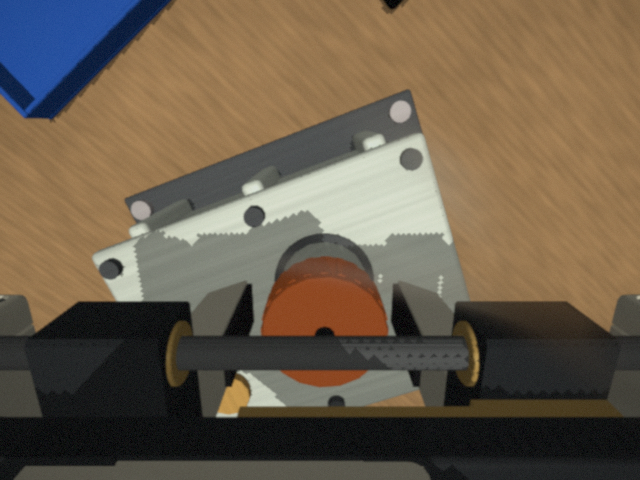

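The stripe is now hidden under the gripper's crossbar, which matches a total of about 206°. Third grip, for another 1.62 rad.

apply_moves([
  {"x":0,"y":0,"z":0,"yaw":0,"claw":44},
  {"x":0,"y":0,"z":0,"yaw":0,"claw":40},
  {"x":0,"y":0,"z":0,"yaw":0,"claw":40},
  {"x":0,"y":0,"z":-0.003,"yaw":-1,"claw":40},
  {"x":0,"y":0,"z":-0.003,"yaw":-1,"claw":40},
  {"x":0,"y":0,"z":-0.003,"yaw":-1,"claw":40},
  {"x":0,"y":0,"z":-0.003,"yaw":-1,"claw":40},
  {"x":0,"y":0,"z":-0.003,"yaw":-1,"claw":40},
  {"x":0,"y":0,"z":-0.003,"yaw":-1,"claw":40},
])

```text
time: 14.1
position: [0.5303, 0.039, 0.1323]
tcp_rot: [179.9, 0.0, 95.9]
force: [1.7, -2.2, 0.2]
opening: 0.0488
gripper_force: 40.0
```

apply_moves([
  {"x":0,"y":0,"z":-0.003,"yaw":-1,"claw":40},
  {"x":0,"y":0,"z":-0.003,"yaw":-1,"claw":40},
  {"x":0,"y":0,"z":-0.003,"yaw":-1,"claw":40},
  {"x":0,"y":0,"z":-0.003,"yaw":-1,"claw":40},
  {"x":0,"y":0,"z":-0.003,"yaw":-0.8,"claw":40},
  {"x":0,"y":0,"z":0,"yaw":0,"claw":40},
])

```text
time: 14.85
position: [0.5303, 0.039, 0.1331]
tcp_rot: [180.0, 0.1, 136.8]
force: [2.0, -2.7, 0.1]
opening: 0.0495
gripper_force: 40.0
```

```bash
python3 look.py i; python3 -c "
from station import manip
print(manip.sense()['torque'])"
```

```text
{'time': np.float64(14.85), 'position': array([0.5303, 0.039 , 0.1331]), 'tcp_rot': array([1.799902e+02, 5.870000e-02, 1.368105e+02]), 'force': array([ 1.9708, -2.703 ,  0.0886]), 'joints': array([-4.03410e+00,  2.56330e+01,  9.40043e+01, -3.40000e-02,
        6.03110e+01, -5.08278e+01])}
0.73 [261.5, 255.8, 387.7, 388.8] 8370 0.15868702777180085 ((0.5286161303520203, 0.03972981125116348), 0.025567321106791496) [0.52826622 0.04017562 0.15425452] [0.52238704 0.04572974 0.15868703] [0.04998648 0.04997067 0.01650623]
cap 0.6 [321.2, 287.8] [0.5308 0.037  0.11  ]
[-0.63095511 -0.30091402  0.02990588]
```

View pics/i.png

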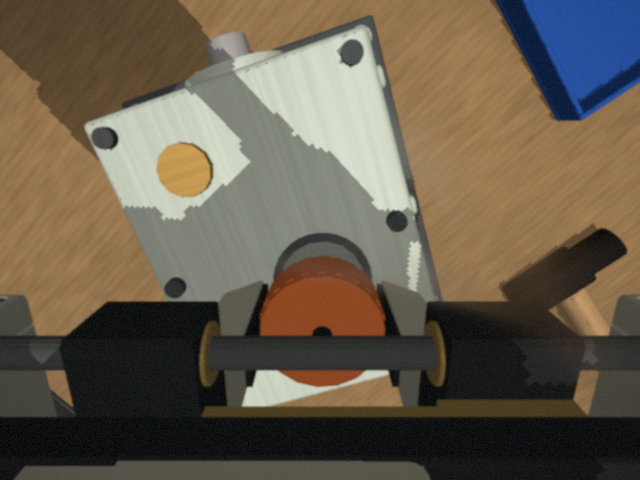

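The cap is still held between the fingers at about (322,320), with the stripe under the bar and no sign of slip. I'll lift gently as a test.

apply_moves([
  {"x":0,"y":0,"z":-0.02,"yaw":0,"claw":40},
  {"x":0,"y":0,"z":-0.02,"yaw":0,"claw":40},
  {"x":0,"y":0,"z":-0.02,"yaw":0,"claw":40},
])

```text
time: 15.42
position: [0.5301, 0.0393, 0.1358]
tcp_rot: [180.0, 0.0, 136.8]
force: [3.4, -4.6, -4.3]
opening: 0.049
gripper_force: 40.0
```

apply_moves([
  {"x":0,"y":0,"z":-0.04,"yaw":0,"claw":40},
  {"x":0,"y":0,"z":-0.04,"yaw":0,"claw":40},
  {"x":0,"y":0,"z":-0.04,"yaw":0,"claw":40},
])

```text
time: 15.8
position: [0.53, 0.0393, 0.1418]
tcp_rot: [-180.0, 0.0, 136.8]
force: [3.0, -3.4, -4.2]
opening: 0.0494
gripper_force: 40.0
```

The cap is coming free with only light drag. Next I lift clear and align the gripper for the tray.

apply_moves([
  {"x":0,"y":0,"z":-0.1,"yaw":0,"claw":40},
  {"x":0,"y":0,"z":-0.15,"yaw":0,"claw":40},
  {"x":0,"y":0,"z":-0.25,"yaw":0,"claw":40},
  {"x":0,"y":0,"z":-0.3,"yaw":0,"claw":40},
  {"x":0,"y":0,"z":-0.3,"yaw":0.44,"claw":40},
  {"x":0,"y":0,"z":0,"yaw":1,"claw":40},
  {"x":0,"y":0,"z":0,"yaw":1,"claw":40},
  {"x":0,"y":0,"z":0,"yaw":1,"claw":40},
  {"x":0,"y":0,"z":0,"yaw":1,"claw":40},
  {"x":0,"y":0,"z":0,"yaw":1,"claw":40},
])

```text
time: 17.05
position: [0.5298, 0.0397, 0.198]
tcp_rot: [180.0, -0.0, 89.8]
force: [-0.6, 0.1, -0.7]
opening: 0.0494
gripper_force: 40.0
```

apply_moves([
  {"x":0.4,"y":0,"z":0,"yaw":0,"claw":40},
  {"x":0.8,"y":0,"z":0,"yaw":0,"claw":40},
  {"x":0.9,"y":0,"z":0,"yaw":0,"claw":40},
  {"x":0.5,"y":0,"z":0,"yaw":0,"claw":40},
  {"x":0,"y":0,"z":0,"yaw":0,"claw":40},
])

```text
time: 17.68
position: [0.5292, 0.1712, 0.1977]
tcp_rot: [180.0, -0.0, 90.3]
force: [-0.6, -0.6, -0.5]
opening: 0.0493
gripper_force: 40.0
```

```bash
python3 - <<'E'
from h import *
s=manip.sense();print({k:np.round(s[k],4) for k in('time','position','tcp_rot','force')})
cal=manip.calibration('wrist');pic,dep=manip.capture('wrist')
cv2.imwrite('pics/j.png',pic[:,:,::-1])
for m in manip.silhouettes('wrist','tray_blue')[:1]:
    P=cloud(cal,m['mask'],dep);print(m['p'],m['bbox'],cv2.minAreaRect(P[:,:2].astype(np.float32)*1000))
for m in manip.spot_point('wrist','tray_blue_in')[:2]:print(m['p'],m['location'],at_z(cal,*m['location'],.005).round(4))
manip.capture('side');cal=manip.calibration('side')
for m in manip.spot_point('side','tray_blue_in')[:2]:print(m['p'],m['location'],at_z(cal,*m['location'],.005).round(4))
for m in manip.spot_point('side','cap')[:2]:print('cap',m['p'],m['location'],at_z(cal,*m['location'],s['position'][2]-.018).round(4))
E
```

```text
{'time': np.float64(17.675), 'position': array([0.5292, 0.1712, 0.1977]), 'tcp_rot': array([ 1.799813e+02, -3.440000e-02,  9.028360e+01]), 'force': array([-0.6169, -0.6334, -0.5188])}
0.88 [232.3, 0.8, 422.1, 157.8] ((526.8858642578125, 290.30340576171875), (128.4888916015625, 151.8956756591797), 83.30765533447266)
0.77 [319.2, 63.9] [0.5249 0.2978 0.005 ]
0.96 [250.5, 226.9] [0.5367 0.3053 0.005 ]
0.58 [435.1, 288.5] [ 0.7881 -0.222   0.005 ]
cap 0.82 [267.5, 201.5] [0.529  0.164  0.1797]
```

View pics/j.png

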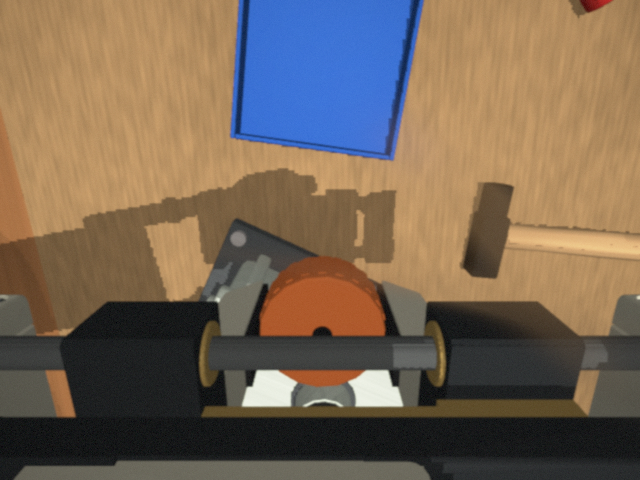

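The wrist view shows the cap held upright between the fingers at (322,320), with the empty tray ahead (near edge at row 150). The tray centre is about (0.529, 0.298).

apply_moves([
  {"x":0.6,"y":0,"z":0,"yaw":0,"claw":40},
  {"x":0.9,"y":0,"z":0,"yaw":0,"claw":40},
  {"x":0.7,"y":0,"z":0.3,"yaw":0,"claw":40},
  {"x":0.34,"y":0,"z":0.6,"yaw":0,"claw":40},
  {"x":0,"y":0,"z":0.7,"yaw":0,"claw":40},
  {"x":0,"y":0,"z":0.7,"yaw":0,"claw":40},
  {"x":0,"y":0,"z":0.5,"yaw":0,"claw":40},
  {"x":0,"y":0,"z":0.3,"yaw":0,"claw":40},
  {"x":0,"y":0,"z":0.14,"yaw":0,"claw":40},
  {"x":0,"y":0,"z":0,"yaw":0,"claw":40},
])

```text
time: 19.23
position: [0.5297, 0.2963, 0.0353]
tcp_rot: [180.0, -0.0, 90.1]
force: [0.7, 0.1, -2.1]
opening: 0.0491
gripper_force: 40.0
```

apply_moves([
  {"x":0,"y":0,"z":0.04,"yaw":0,"claw":40},
  {"x":0,"y":0,"z":0.04,"yaw":0,"claw":40},
  {"x":0,"y":0,"z":0,"yaw":0,"claw":40},
])

```text
time: 19.6
position: [0.5294, 0.2965, 0.0312]
tcp_rot: [180.0, -0.0, 90.1]
force: [0.2, -0.9, -0.8]
opening: 0.0492
gripper_force: 40.0
```

apply_moves([
  {"x":0,"y":0,"z":0.04,"yaw":0,"claw":40},
  {"x":0,"y":0,"z":0.04,"yaw":0,"claw":40},
  {"x":0,"y":0,"z":0.02,"yaw":0,"claw":40},
  {"x":0,"y":0,"z":0,"yaw":0,"claw":40},
])

```text
time: 20.1
position: [0.5293, 0.2964, 0.0258]
tcp_rot: [-180.0, 0.0, 90.1]
force: [0.1, 0.2, -0.6]
opening: 0.0494
gripper_force: 40.0
```

apply_moves([
  {"x":0,"y":0,"z":0.02,"yaw":0,"claw":40},
  {"x":0,"y":0,"z":0.02,"yaw":0,"claw":40},
  {"x":0,"y":0,"z":0,"yaw":0,"claw":40},
])

```text
time: 20.48
position: [0.5293, 0.2964, 0.0239]
tcp_rot: [-180.0, 0.0, 90.1]
force: [0.5, 0.7, -0.5]
opening: 0.0493
gripper_force: 40.0
```

apply_moves([
  {"x":0,"y":0,"z":0.02,"yaw":0,"claw":40},
  {"x":0,"y":0,"z":0,"yaw":0,"claw":40},
])

```text
time: 20.72
position: [0.5293, 0.2964, 0.0229]
tcp_rot: [-180.0, -0.0, 90.1]
force: [-0.3, -0.6, -1.1]
opening: 0.0494
gripper_force: 40.0
```

apply_moves([
  {"x":0,"y":0,"z":0.01,"yaw":0,"claw":40},
  {"x":0,"y":0,"z":0,"yaw":0,"claw":40},
])

```text
time: 20.98
position: [0.5294, 0.2965, 0.0225]
tcp_rot: [-180.0, -0.0, 90.1]
force: [0.3, -0.4, -1.2]
opening: 0.0494
gripper_force: 40.0
```

apply_moves([
  {"x":0,"y":0,"z":0.01,"yaw":0,"claw":40},
  {"x":0,"y":0,"z":0,"yaw":0,"claw":40},
])

```text
time: 21.22
position: [0.5294, 0.2965, 0.022]
tcp_rot: [180.0, -0.0, 90.1]
force: [-0.2, -0.9, -1.0]
opening: 0.0498
gripper_force: 40.0
```

apply_moves([
  {"x":0,"y":0,"z":0.01,"yaw":0,"claw":40},
  {"x":0,"y":0,"z":0,"yaw":0,"claw":40},
])

```text
time: 21.48
position: [0.5295, 0.2965, 0.022]
tcp_rot: [180.0, -0.0, 90.1]
force: [-1.4, -0.2, 4.6]
opening: 0.0491
gripper_force: 40.0
```

The force shows the cap touching the floor, so I release and retreat.

apply_moves([
  {"x":0,"y":0,"z":0,"yaw":0,"claw":54},
  {"x":0,"y":0,"z":0,"yaw":0,"claw":62},
  {"x":0,"y":0,"z":0,"yaw":0,"claw":62},
  {"x":0,"y":0,"z":-0.2,"yaw":0,"claw":62},
  {"x":0,"y":0,"z":-0.6,"yaw":0,"claw":62},
  {"x":0,"y":0,"z":-0.8,"yaw":0,"claw":62},
  {"x":0,"y":0,"z":-0.8,"yaw":0,"claw":62},
  {"x":0,"y":0,"z":-0.6,"yaw":0,"claw":62},
  {"x":0,"y":0,"z":0,"yaw":0,"claw":62},
])

```text
time: 22.6
position: [0.5308, 0.297, 0.1749]
tcp_rot: [179.7, -0.1, 90.1]
force: [-0.2, 1.3, -0.5]
opening: 0.0618
gripper_force: 0.0
```

```bash
python3 - <<'E'
from h import *
s=manip.sense();print({k:np.round(s[k],4) for k in('time','position','force','opening')})
cal=manip.calibration('wrist');pic,dep=manip.capture('wrist')
cv2.imwrite('pics/k.png',pic[:,:,::-1])
for m in manip.silhouettes('wrist','cap')[:1]:
    P=cloud(cal,m['mask'],dep);print(m['p'],P.max(0),np.percentile(P[:,2],[30,50,70]),np.median(P,0))
E
```

```text
{'time': np.float64(22.6), 'position': array([0.5308, 0.297 , 0.1749]), 'force': array([-0.2302,  1.3489, -0.4804]), 'opening': np.float64(0.0618)}
0.96 [0.55751506 0.32249663 0.05141496] [0.04830108 0.04873495 0.04915163] [0.5286196  0.29973544 0.04873495]
```

View pics/k.png

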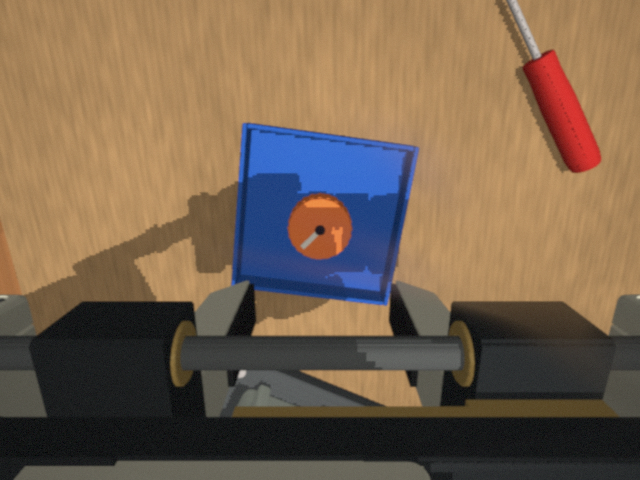

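The cap stands upright and centred in the blue tray at (320,227), its top level at z ≈ 0.049–0.05 m as expected, and the gripper is clear. I'll hand the job in.

```bash
python3 -c "
from station import manip
print(manip.finish_job())"
```

```text
the job is handed in; nothing more can be done
None
```

The cap was unscrewed in three grips, lifted out and set down upright in the centre of the blue tray, then released; I handed the job in at about 23 s of the 59 s allowed, and no verdict was returned.

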